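# Tighten a winder gearbox cover crosswise, a little each pass

## Robot

A 7-joint arm with a two-finger parallel gripper is mounted at the origin on the work surface. World frame = base frame: x ahead of the robot, y to its left, z up, the work surface at z = 0. Lengths are in m, angles in rad, forces in N, time in s.
With the tool pointing down it reaches from about 0.4 to 0.875 m from the base axis. Payload 19.3 kg.
Tool frame: the origin (TCP) lies midway between the tips of the shut fingers; the grasp point (between the pads) lies 19 mm behind it (bot.pinch_z is the distance from the TCP to the grasp point, in m); z points along the fingers, y is the direction in which the jaws open and shut (so a half turn about z gives the same grasp; the last joint's range is limited). The gripper opens to 85 mm and grips with 20 to 120 N. Pads are 22 mm wide; open, the fingers measure 114 mm over their backs; the gripper's body (76 mm by 85 mm) begins 54 mm behind the grasp point. The pads swing forward as they close: fully open they stand 13 mm farther back than shut.
Start: joints at [1.242, 0.521, -0.036, 1.599, 0.021, 1.021, -0.113], TCP at [0.16, -0.604, 0.231] pointing down, gripper open.
Joint ranges: [-2.91, 2.91], [-0.3, 2.13], [-1.5, 1.42], [0.17, 2.43], [-1.26, 4.41], [0.16, 1.93], [-2.52, 2.52]. Speed limits (rad/s): [1.89, 1.89, 2.39, 2.39, 3.01, 3.01, 3.01].

## Interface

Orientations are given as [roll, pitch, yaw] about the fixed x, y, z axes, in that order (R = Rz(yaw) Ry(pitch) Rx(roll)).
In Python, from workcell import bot gives the robot as it stands. The module is installed in compiled form; this text tells all that it offers.
- The arm moves only by the tool move_arm, never from a script. Its argument "moves" is text: rows parted by semicolons, each of 4 numbers parted by spaces: the shift along the tool's x, y, z in mm, then the turn about the tool's z in rad. In form: dx dy dz yaw; .... A call has exactly 10 rows; each row is the pose to reach, as a shift and turn from the pose commanded when the call began, along the tool's axes at that moment; what a row does not reach only later rows make up. A row lasts 1/12 s, in which the tool goes at most 41.7 mm and 7.16 degrees, less where a joint would pass 70% of its speed; a pose out of reach is approached as far as the arm can. A call with a gripper value outside its range is refused whole. "grip" is the opening, from 0 (shut) to 1 (fully open), set as the call begins (left out, the last holds). The fingers move at their own pace and stop on an object; "grip_force" is the grip in N (left out, the last holds). Time passes only in rows, so rows that repeat a pose let the fingers close, or fill a call up. It gives the time, the measured TCP pose, the force and the opening at its end, in the units of the state.
- bot.observe(): the state, without advancing time (a new reading comes with each control period).
- bot.grab_frame(name): name is "side" or "top" or "wrist"; returns a dict with "frame" (420x560x3 uint8, red, green, blue), "z_map" (420x560 float32, m along the optical axis (not along the pixel's ray), 0 where there is no reading), "K" (3x3 intrinsics, pixels), "eye" and "attitude" of the camera in the world. Camera axes: x right, y up, looking along -z (the intrinsics and any distortion apply to the point x, -y, -z); pixel columns grow to the right and rows downward; lengths in m; the calibration is good to about 2 mm. The wrist camera is an equidistant fisheye: a pixel r from the principal point sees the ray r / f radians off the axis. A picture is of the moment at which its call begins.
- bot.job_done(): hands the job in, once; it reports no verdict.
Trained networks look in a picture, given as the dict that the camera call returned (one of the last four; its "shot" number tells which), for a name from the list of things; names that differ only in an ending like _2 or _b are one class to them, and where a whole thing is asked for, a point or a joint stands for the part that bears it (a point fixed in the world has none). Each returns a list of dicts, best first, with "conf" (0 to 1); they miss things now and then, are a little off and sometimes report something else, mostly with a low value. They report only what shows in the picture. A call takes as long as a camera call.
- bot.search_frame(picture, label): "at" ([column, row] in pixels, amid what is visible of it).
- bot.pinpoint(picture, label): "at" ([column, row] in pixels: a listed point, or the origin of a listed thing).
The state is a dict: "clock": time; "qpos": joint angles; "qd": joint speeds; "joint_efforts": joint torques, N m; "position": TCP position; "tool_rot": TCP orientation; "force": force on the tool from outside, world axes, zero at the start; "moment": the same for the moment, N m; "grip_width": finger opening in m.
Only numpy, scipy, OpenCV 4.12 (cv2) and the standard library are available. Lean on these libraries where they do the work, as an engineer would, in place of code of your own. Each camera call takes 0.05 s, during which the arm holds its last target. There are 200 camera calls.

## Task

On the gearbox cover two opposite screws, marked with a white paint dot, are already nipped: with the T-handle socket wrench first nip the other two (clockwise, to about 0.45 N m), then in a second pass tighten all four in cross order (one screw, the one opposite it, then the other two) to about 0.62 N m, never beyond 0.72 N m. Turn at an easy pace and feel the torque; use only the wrench on the screws, not the fingers, keep it upright, and leave everything else on the bench where it is. Finally stand the wrench upright in its red stand again and let go.

Things in the scene. Friction and masses are not known exactly. Their poses are not given: they have to be found in the camera images.
- wrench_handle (a point): Centre of the blue handle of the T-handle socket wrench, which stands upright in its stand. Handle: bar 90 mm long (x), 18 mm wide with flat sides (y, grasp across it from above), 34 mm high (z). It tops a 16 mm round steel shaft. Wrench 124 mm tall, 0.28 kg; this point lies on its axis, 107 mm above the lower end.
- wrench_mouth (a point): Centre of the lower end of the wrench: steel square socket, open below, 22.5 mm across inside (1.25 mm play each side of a screw head, 0.13 rad of turning play each way), 15 mm deep, 31.5 mm square and 21 mm high outside. x along the handle; flats normal to x and y; z up the shaft. Fully seated, this point is 13 mm below the top of the screw (rim on its flange).
- stand_floor (a point): Centre of the floor of the wrench's stand (fixed): red square pocket 42 mm across inside, walls 6 mm thick rising 28 mm above this point, whose floor is 14 mm above the bench. The wrench's lower end stands here; x and y normal to the walls.
- gearbox: Coil winder gearbox, fixed to the bench: dark base plate 210 by 170 mm, grey round casing, and an aluminium cover 170 mm across with its top 61 mm above the bench, a low hub with a shaft stub rising 11 mm over its centre. Origin on the bench under the centre. The four screws stand on a circle of radius 55 mm. They tighten clockwise seen from above.
- screw1 (a point): Centre of the top of cover screw 1, marked with a white paint dot (already nipped): square brass head 20 mm across flats, topmost 4 mm bevelled in to 14 mm, on a round dark flange 35 mm across and 3 mm thick; top 16 mm above the cover. x and y are normal to the flats (any quarter turn fits the socket), z up. Screws 1, 2, 3, 4 follow one another round the cover: 1 is opposite 3, 2 opposite 4.
- screw2 (a point): Centre of the top of cover screw 2, no dot (still loose): square brass head 20 mm across flats, topmost 4 mm bevelled in to 14 mm, on a round dark flange 35 mm across and 3 mm thick; top 16 mm above the cover. x and y are normal to the flats (any quarter turn fits the socket), z up. Screws 1, 2, 3, 4 follow one another round the cover: 1 is opposite 3, 2 opposite 4.
- screw3 (a point): Centre of the top of cover screw 3, marked with a white paint dot (already nipped): square brass head 20 mm across flats, topmost 4 mm bevelled in to 14 mm, on a round dark flange 35 mm across and 3 mm thick; top 16 mm above the cover. x and y are normal to the flats (any quarter turn fits the socket), z up. Screws 1, 2, 3, 4 follow one another round the cover: 1 is opposite 3, 2 opposite 4.
- screw4 (a point): Centre of the top of cover screw 4, no dot (still loose): square brass head 20 mm across flats, topmost 4 mm bevelled in to 14 mm, on a round dark flange 35 mm across and 3 mm thick; top 16 mm above the cover. x and y are normal to the flats (any quarter turn fits the socket), z up. Screws 1, 2, 3, 4 follow one another round the cover: 1 is opposite 3, 2 opposite 4.
- draw1 (a joint): How far screw 1 has drawn the cover down, m (0.5 mm per rad; tight 0.2 mm): far below the reading's noise, so go by torque. The screw is run down. From there it needs 0.38 N m plus 0.6 N m per rad (0.45 N m after 0.12 rad, 0.62 N m after 0.4 rad) and stays; besides, the head gives springily 0.5 rad per N m.
- draw2 (a joint): How far screw 2 has drawn the cover down, m (0.5 mm per rad; tight 0.2 mm): far below the reading's noise, so go by torque. Clockwise, the screw first runs free (0.05 N m) for an unknown 0.1 to 0.5 rad. From there it needs 0.38 N m plus 0.6 N m per rad (0.45 N m after 0.12 rad, 0.62 N m after 0.4 rad) and stays; besides, the head gives springily 0.5 rad per N m.
- draw3 (a joint): How far screw 3 has drawn the cover down, m (0.5 mm per rad; tight 0.2 mm): far below the reading's noise, so go by torque. The screw is run down. From there it needs 0.38 N m plus 0.6 N m per rad (0.45 N m after 0.12 rad, 0.62 N m after 0.4 rad) and stays; besides, the head gives springily 0.5 rad per N m.
- draw4 (a joint): How far screw 4 has drawn the cover down, m (0.5 mm per rad; tight 0.2 mm): far below the reading's noise, so go by torque. Clockwise, the screw first runs free (0.05 N m) for an unknown 0.1 to 0.5 rad. From there it needs 0.38 N m plus 0.6 N m per rad (0.45 N m after 0.12 rad, 0.62 N m after 0.4 rad) and stays; besides, the head gives springily 0.5 rad per N m.
- bobbin: Bystander: copper bobbin, 64 mm across, 55 mm high; origin under its centre.
- screwdriver: Bystander: screwdriver lying on the bench.
- spanner: Bystander: flat spanner lying on the bench.
- mug: Bystander: blue mug, 76 mm across, 85 mm high.
- oil: Bystander: yellow oil bottle with a red cap, 48 mm across, 120 mm high.
- pulley: Bystander: steel pulley ring, 68 mm across, 18 mm high.
- tin: Bystander: green open parts tray, 110 by 150 by 35 mm.
- mallet: Bystander: rubber mallet lying on the bench, head 40 mm thick.

How it is judged:
By the outcome, as a careful person would: the job done as asked, in the order asked, and still so for the second after the job is handed in, with the robot touching nothing.
It also fails if it takes over 72 s, if anything falls off the work surface, if the arm or the gripper's body presses on something with over 40 N, if the wrist force passes 120 N, or if a joint passes its speed limit or range.

## Working session

There is one attempt and no reset: what is moved stays moved. The work goes in short steps, Python scripts to look and compute and a tool call to move; the robot and the scene stay as the last step left them, time stands still between calls to the robot, and variables do not carry over. Pictures are saved under pics/ and viewed, about 8 in all and at most 12, crops included, and the job is handed in when it is done.

Besides the shell and the picture viewer there is one more tool, called after "Emit:" by a JSON object that holds its "method" and its "body". move_arm: Moves the arm, as the interface text tells. Its arguments: {"type":"object","properties":{"moves":{"type":"string"},"grip":{"type":"number"},"grip_force":{"type":"number"}},"required":["moves"]}

```bash
mkdir -p pics; cat > h.py <<'E'
import numpy as np, cv2
from workcell import bot
from scipy.spatial.transform import Rotation as Rn
def att(p):
    a=np.array(p["attitude"],float)
    return a if a.shape==(3,3) else Rn.from_euler('xyz',a).as_matrix()
def ray(p,u,v,fish=False):
    K=p["K"];x=(u-K[0][2])/K[0][0];y=(v-K[1][2])/K[1][1]
    if fish:
        r=np.hypot(x,y);s=np.sin(r)/r if r>1e-9 else 1;d=np.array([x*s,y*s,np.cos(r)])
    else: d=np.array([x,y,1.])
    return att(p)@(d*[1,-1,-1])
def atz(p,uv,z,fish=False):
    d=ray(p,*uv,fish);e=np.array(p["eye"]);return e+d*(z-e[2])/d[2]
def proj(p,X,fish=False):
    c=att(p).T@(np.array(X)-p["eye"])*[1,-1,-1];K=p["K"]
    if fish:
        r=np.hypot(c[0],c[1]);t=np.arctan2(r,c[2]);x,y=c[:2]/max(r,1e-9)*t
    else: x,y=c[:2]/c[2]
    return np.array([K[0][0]*x+K[0][2],K[1][1]*y+K[1][2]])
def save(p,n): cv2.imwrite(f'pics/{n}.png',cv2.cvtColor(p["frame"],cv2.COLOR_RGB2BGR))
E
python3 - <<'E'
from h import *
np.set_printoptions(precision=4,suppress=True)
s=bot.observe();print(s)
Z=dict(wrench_handle=.121,stand_floor=.014,gearbox=0.0,screw1=.077,screw2=.077,screw3=.077,screw4=.077)
ims=[]
for n in("top","side"):
    p=bot.grab_frame(n);save(p,n+'0');ims.append(p["frame"])
    print(n,p["eye"],p["attitude"],p["K"])
    for l,z in Z.items():
        for d in bot.pinpoint(p,l)[:4]: print(l,d["at"],round(d["conf"],2),atz(p,d["at"],z))
cv2.imwrite('pics/both.png',cv2.cvtColor(np.vstack(ims),cv2.COLOR_RGB2BGR)[:, :])
E
```

```text
{'clock': 0.0, 'qpos': array([ 1.2418,  0.522 , -0.0363,  1.6   ,  0.0212,  1.0211, -0.1128]), 'qd': array([ 0.0003,  0.002 , -0.0005, -0.0008, -0.0003,  0.0004,  0.0002]), 'joint_efforts': array([  0.0025, -92.7083,   1.9819, -36.9922,   0.018 ,   0.0084,
        -0.    ]), 'position': array([ 0.1598, -0.6038,  0.2307]), 'tool_rot': array([-3.1404,  0.0001,  0.2588]), 'force': array([-0.1809,  0.4346, -0.186 ]), 'moment': array([ 0.0069, -0.028 ,  0.0511]), 'grip_width': 0.08545506345260066}
top [0.4096 0.0369 1.2009] [ 0.1333 -0.0149 -1.5479] [[449.9279   0.     283.6278]
 [  0.     449.9279 211.5344]
 [  0.       0.       1.    ]]
wrench_handle [384.0, 206.8] 0.79 [ 0.5725 -0.2199  0.121 ]
stand_floor [375.1, 208.4] 0.83 [ 0.5837 -0.2214  0.014 ]
stand_floor [267.8, 225.8] 0.45 [0.53   0.0639 0.014 ]
stand_floor [247.3, 217.4] 0.21 [0.551  0.1189 0.014 ]
gearbox [247.9, 221.6] 0.75 [0.5414 0.1178 0.    ]
gearbox [373.9, 209.3] 0.57 [ 0.5832 -0.2212  0.    ]
screw1 [265.6, 225.7] 0.62 [0.5237 0.068  0.077 ]
screw1 [174.9, 239.9] 0.51 [0.4827 0.2927 0.077 ]
screw1 [258.6, 199.4] 0.4
[... 940 characters left out ...]
77 ]
screw1 [277.9, 250.0] 0.46 [0.524  0.1724 0.077 ]
screw1 [261.3, 226.1] 0.4 [0.5912 0.0844 0.077 ]
screw2 [263.4, 242.6] 0.63 [0.5704 0.1511 0.077 ]
screw2 [290.0, 243.9] 0.53 [0.4943 0.1427 0.077 ]
screw2 [277.9, 250.0] 0.46 [0.524  0.1724 0.077 ]
screw2 [261.3, 226.1] 0.4 [0.5912 0.0844 0.077 ]
screw3 [263.4, 242.6] 0.63 [0.5704 0.1511 0.077 ]
screw3 [290.0, 243.9] 0.53 [0.4943 0.1427 0.077 ]
screw3 [277.9, 250.0] 0.46 [0.524  0.1724 0.077 ]
screw3 [261.3, 226.1] 0.4 [0.5912 0.0844 0.077 ]
screw4 [263.4, 242.6] 0.63 [0.5704 0.1511 0.077 ]
screw4 [290.0, 243.9] 0.53 [0.4943 0.1427 0.077 ]
screw4 [277.9, 250.0] 0.46 [0.524  0.1724 0.077 ]
screw4 [261.3, 226.1] 0.4 [0.5912 0.0844 0.077 ]
```

View pics/top0.png

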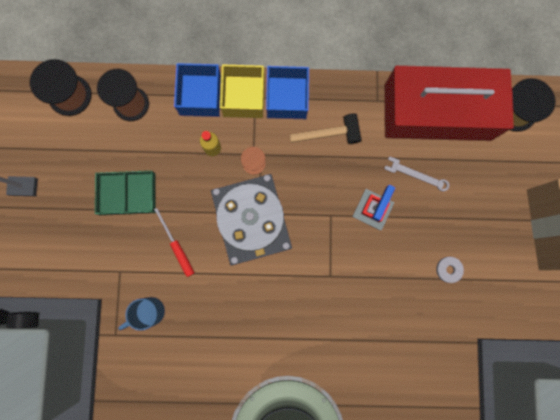

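The top view shows the gearbox at about (250,216), with screws near (231,206), (261,197), (269,227) and (240,235). The wrench and its stand are near (375,207), with the handle running diagonally. I'll zoom in on these and measure.

```bash
python3 - <<'E'
from h import *
np.set_printoptions(precision=4,suppress=True)
p=bot.grab_frame("top");f=p["frame"]
def fit(mask,z,name):
    n,l,st,c=cv2.connectedComponentsWithStats(mask.astype(np.uint8))
    for i in range(1,n):
        if st[i][4]>15:
            vu=np.argwhere(l==i);P=np.array([atz(p,(u,v),z)[:2] for v,u in vu])
            r=cv2.minAreaRect((P*1000).astype(np.float32))
            w,V=np.linalg.eigh(np.cov(P.T));print(name,st[i][4],c[i],P.mean(0),r,np.arctan2(V[1,1],V[0,1]))
hsv=cv2.cvtColor(f,cv2.COLOR_RGB2HSV)
R=np.zeros(f.shape[:2],bool);R[175:240,345:410]=1
fit(R&(hsv[...,0]>100)&(hsv[...,0]<130)&(hsv[...,1]>150)&(hsv[...,2]>90),.138,'blue')
fit(R&((hsv[...,0]<6)|(hsv[...,0]>174))&(hsv[...,1]>150)&(hsv[...,2]>90),.042,'red')
G=np.zeros(f.shape[:2],bool);G[190:245,218:282]=1
fit(G&(hsv[...,0]>12)&(hsv[...,0]<30)&(hsv[...,1]>90),.077,'brass')
g=cv2.cvtColor(f,cv2.COLOR_RGB2BGR)
a=cv2.resize(g[170:270,200:300],(600,600),interpolation=cv2.INTER_CUBIC)
cv2.imwrite('pics/z1.png',a)
E
```

```text
blue 236 [383.1356 202.1992] [ 0.5811 -0.2139] ((580.465087890625, -213.5933380126953), (15.983382225036621, 87.84878540039062), 63.67770767211914) 2.701498153654973
red 109 [369.1743 205.0917] [ 0.588  -0.1998] ((586.6337280273438, -203.094482421875), (27.032974243164062, 55.126529693603516), 66.55506134033203) 2.724837806459871
brass 40 [279.6   194.325] [0.6044 0.0348] ((601.375244140625, 36.2247200012207), (28.24212074279785, 10.142684936523438), 1.3578181266784668) -2.951412941592602
brass 59 [260.2034 197.0847] [0.5961 0.0836] ((596.521484375, 83.43629455566406), (19.307727813720703, 19.413732528686523), 65.35102844238281) 1.8066463172917302
brass 22 [231.9545 206.2273] [0.5709 0.1541] ((572.7138671875, 157.82130432128906), (18.155590057373047, 17.79364013671875), 46.51042556762695) 2.787045468997158
brass 21 [267.8571 227.8095] [0.5185 0.0622] ((520.585693359375, 61.85283279418945), (15.11015510559082, 20.086729049682617), 1.3922816514968872) 1.2643963457771878
brass 51 [219.7647 239.3137] [0.4868 0.1812] ((491.4057312011719, 179.61233520507812), (32.71982955932617, 12.437112808227539), 2.4215610027313232) -2.8866564792418505
brass 58 [238.4828 234.6034] [0.4997 0.1351] ((499.95361328125, 135.02633666992188), (17.64687728881836, 17.486080169677734), 2.0168497562408447) -2.4230768301108356
```

View pics/z1.png

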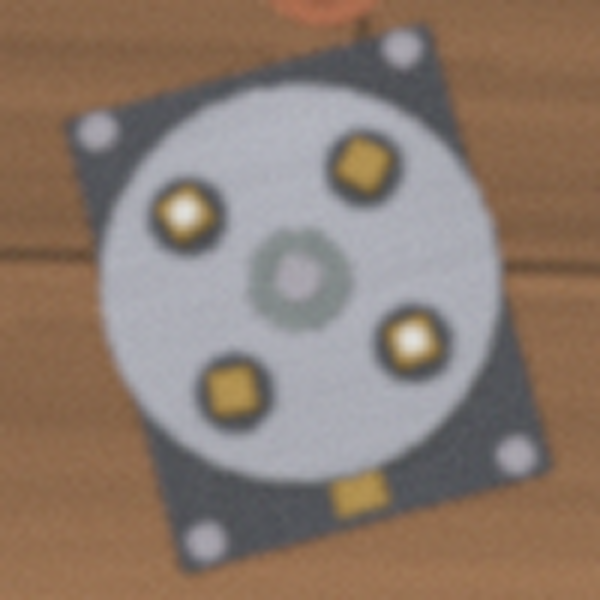

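The dotted (nipped) screws are at crop (187,213) and (412,340). The loose ones are at (363,163) and (233,390). The heads have different yaws, so I need a close look with the wrist camera.

```bash
python3 - <<'E'
from h import *
np.set_printoptions(precision=4,suppress=True)
p=bot.grab_frame("wrist");s=bot.observe()
T=Rn.from_euler('xyz',s["tool_rot"]).as_matrix()
print("cam in tool",T.T@(np.array(p["eye"])-s["position"]),"axis in tool",T.T@att(p)@[0,0,-1],"up",T.T@att(p)@[0,1,0],p["K"])
E
```

```text
cam in tool [ 0.0809 -0.0011 -0.1434] axis in tool [-0.3166  0.0011  0.9486] up [ 0.9486 -0.0002  0.3166] [[325.1923   0.     283.0763]
 [  0.     325.1923 211.1221]
 [  0.       0.       1.    ]]
```

Emit:
{"method": "move_arm", "body": {"moves": "500 -530 -40 0;500 -530 -40 0;500 -530 -40 0;500 -530 -40 0;500 -530 -40 0;500 -530 -40 0;500 -530 -40 0;500 -530 -40 0;500 -530 -40 0;500 -530 -40 0"}}

```text
clock: 1.73
position: [0.359, -0.2368, 0.2546]
tool_rot: [3.141, -0.0, 0.259]
force: [1.3, -0.9, -0.4]
grip_width: 0.085
```

Emit:
{"method": "move_arm", "body": {"moves": "210 -287 80 0;210 -287 80 0;210 -287 80 0;210 -287 80 0;210 -287 80 0;210 -287 80 0;210 -287 80 0;210 -287 80 0;210 -287 80 0;210 -287 80 0"}}

```text
clock: 2.57
position: [0.489, 0.0988, 0.1731]
tool_rot: [-3.139, -0.001, 0.265]
force: [-1.3, 0.3, -1.0]
grip_width: 0.0853
```

```bash
python3 - <<'E'
from h import *
np.set_printoptions(precision=4,suppress=True)
p=bot.grab_frame("wrist");s=bot.observe();save(p,'w1');print(s["position"],s["tool_rot"],s["moment"])
for d in bot.pinpoint(p,"screw1"): print(d["at"],round(d["conf"],2),atz(p,d["at"],.077,True))
for X in [(.572,.156,.077),(.596,.084,.077),(.519,.062,.077),(.4997,.135,.077)]: print(proj(p,X,True))
np.savez('w1.npz',**{k:p[k] for k in("frame","z_map","K","eye","attitude")})
# rectified top-down view of plane z=.073 : 4 px/mm
c=np.array([.547,.1095]);m=cv2.resize
N=600;g=np.array([[proj(p,(c[0]+(N/2-i)/4e3,c[1]+(N/2-j)/4e3,.077),True) for j in range(0,N)] for i in range(0,N)],np.float32)
im=cv2.remap(p["frame"],g[...,0],g[...,1],cv2.INTER_CUBIC);cv2.imwrite('pics/r1.png',im[...,::-1])
E
```

```text
[0.4882 0.0957 0.1734] [-3.1403  0.0005  0.2633] [-0.0352  0.0566 -0.0284]
[342.2, 84.2] 0.88 [0.5948 0.0842 0.077 ]
[235.3, 86.5] 0.7 [0.5725 0.1586 0.077 ]
[346.8, 193.1] 0.66 [0.5168 0.0565 0.077 ]
[240.0, 190.6] 0.56 [0.497  0.1364 0.077 ]
[238.5675  87.9077]
[342.9138  82.8039]
[341.0723 188.5374]
[242.5185 187.691 ]
```

View pics/r1.png

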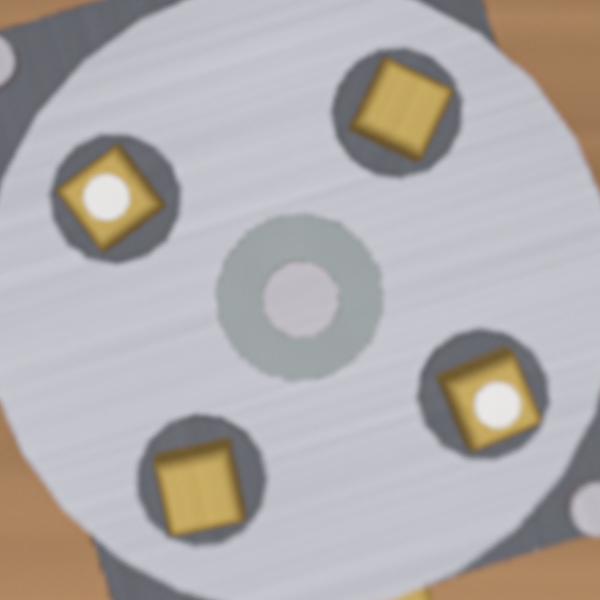

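The four heads show clearly at (109,197), (402,108), (490,400) and (200,487). Next I'll fit the flange circles and the flat angles.

```bash
cat > fit.py <<'E'
from h import *
np.set_printoptions(precision=4,suppress=True)
S=8
def rect(p,c,z,half=.024):
    n=int(2*half*1000*S);k=(n/2-np.arange(n))/S/1000
    d=np.array([[proj(p,(c[0]+a,c[1]+b,z),True) for b in k] for a in k],np.float32)
    return cv2.remap(p["frame"],d[...,0],d[...,1],cv2.INTER_CUBIC),n
def screw(p,c):
    im,n=rect(p,c,.064);g=cv2.cvtColor(im,cv2.COLOR_RGB2GRAY);h=cv2.cvtColor(im,cv2.COLOR_RGB2HSV)
    brass=(h[...,1]>90).astype(np.uint8)
    # flange outline: dark|brass, big blob
    m=((g<150)|(brass>0)).astype(np.uint8);ct=max(cv2.findContours(m,0,2)[0],key=cv2.contourArea)
    e=cv2.minEnclosingCircle(ct)[0];el=cv2.fitEllipse(cv2.convexHull(ct))
    tow=lambda q:np.array([c[0]+(n/2-q[1])/S/1000,c[1]+(n/2-q[0])/S/1000])
    im2,n=rect(p,c,.073);h2=cv2.cvtColor(im2,cv2.COLOR_RGB2HSV)
    b=(h2[...,1]>90).astype(np.uint8);ct=max(cv2.findContours(b,0,2)[0],key=cv2.contourArea)
    r=cv2.minAreaRect(ct);q=cv2.boxPoints(r);v=q[1]-q[0];a1=np.degrees(np.arctan2(-v[0],-v[1]))%90
    G=cv2.GaussianBlur(cv2.cvtColor(im2,cv2.COLOR_RGB2GRAY).astype(np.float32),(0,0),3)
    M=cv2.dilate(cv2.drawContours(np.zeros_like(b),[ct],-1,1,-1),np.ones((9,9)))
    gx=cv2.Sobel(G,5,1,0)*M;gy=cv2.Sobel(G,5,0,1)*M
    w=np.hypot(gx,gy);w=w**2;a=np.arctan2(-gx,-gy);a2=np.degrees(np.angle((w*np.exp(4j*a)).sum())/4)%90
    return tow(e),tow(el[0]),np.array(el[1])/S,tow(r[0]),np.array(r[1])/S,a1,a2
E
python3 - <<'E'
from fit import *
p=dict(np.load('w1.npz'))
C={'1dot':(.572,.158),'Aloose':(.595,.084),'3dot':(.518,.060),'Bloose':(.498,.136)}
for k,c in C.items(): print(k,*screw(p,np.array(c)))
E
```

```text
1dot [0.5727 0.1577] [0.5727 0.1577] [34.0699 34.4295] [0.5727 0.1575] [20.0693 20.0105] 36.977592 36.87098
Aloose [0.5955 0.0833] [0.5954 0.0834] [34.1728 34.4065] [0.5952 0.0836] [19.8717 20.6515] 64.38452 64.27172
3dot [0.5212 0.0607] [0.5211 0.0608] [34.1253 34.7188] [0.5216 0.0611] [21.5471 20.3921] 22.479431 22.672468
Bloose [0.4985 0.135 ] [0.4985 0.135 ] [34.1295 34.7111] [0.499 0.135] [21.4497 20.0739] 12.380768 12.578883
```

The opposite-screw distances come to 109.8 mm against 110 mm expected, and the head sizes are right. Now to the wrench.

Emit:
{"method": "move_arm", "body": {"moves": "-22 300 -80 0.7;-22 300 -80 0.7;-22 300 -80 0.7;-22 300 -80 0.7;-22 300 -80 0.7;-22 300 -80 0.7;-22 300 -80 0.7;-22 300 -80 0.7;-22 300 -80 0.7;-22 300 -80 0.7"}}

```text
clock: 3.5
position: [0.5426, -0.2052, 0.2545]
tool_rot: [3.141, -0.0, -0.445]
force: [-0.3, -0.2, -0.9]
grip_width: 0.0853
```

```bash
python3 - <<'E'
from fit import *
import time
p=bot.grab_frame("wrist");p=bot.grab_frame("wrist");s=bot.observe();save(p,'w2');print(s["clock"],s["position"],s["tool_rot"],s["qpos"],s["moment"])
for l,z in(("wrench_handle",.121),("stand_floor",.014)):
    for d in bot.pinpoint(p,l)[:2]: print(l,d["at"],round(d["conf"],2),atz(p,d["at"],z,True))
np.savez('w2.npz',**{k:p[k] for k in("frame","z_map","K","eye","attitude")})
c=np.array([.581,-.216]);im,n=rect(p,c,.138,.07)
h=cv2.cvtColor(im,cv2.COLOR_RGB2HSV)
b=((h[...,0]>100)&(h[...,0]<130)&(h[...,1]>130)).astype(np.uint8)
ct=max(cv2.findContours(b,0,2)[0],key=cv2.contourArea);r=cv2.minAreaRect(ct);q=cv2.boxPoints(r)
i=np.argmax([np.linalg.norm(q[1]-q[0]),np.linalg.norm(q[2]-q[1])]);v=q[i+1]-q[i]
print("handle",c+(n/2-np.array(r[0][::-1]))/S/1000,np.array(r[1])/S,np.degrees(np.arctan2(-v[0],-v[1])))
cv2.drawContours(im,[q.astype(int)],0,(0,255,0),2)
cv2.imwrite('pics/r2.png',cv2.resize(im,(560,560))[...,::-1])
E
```

```text
3.6 [ 0.5429 -0.2028  0.2541] [-3.1413  0.0004 -0.4415] [ 0.3595  0.4281 -0.1438  1.6924  0.0692  1.0264 -1.8196] [ 0.0233 -0.0017  0.036 ]
wrench_handle [280.6, 152.0] 0.94 [ 0.5812 -0.2192  0.121 ]
handle [ 0.5811 -0.2175] [16.9654 87.9499] -24.507404
```

View pics/r2.png

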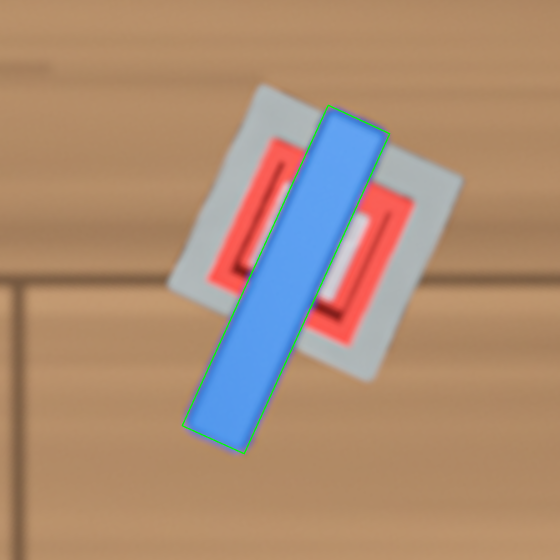

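Emit:
{"method": "move_arm", "body": {"moves": "41 -3 0 -0.125;41 -3 0 -0.25;41 -3 0 -0.375;41 -3 0 -0.5;41 -3 0 -0.625;41 -3 0 -0.75;41 -3 0 -0.875;41 -3 0 -1;41 -3 0 -1.125;41 -3 0 -1.25"}}

```text
clock: 4.53
position: [0.5818, -0.2169, 0.2541]
tool_rot: [-3.141, 0.0, 0.816]
force: [-0.3, -0.2, 0.1]
grip_width: 0.0856
```

Emit:
{"method": "move_arm", "body": {"moves": "0 0 0 -0.125;0 0 0 -0.25;0 0 0 -0.375;0 0 0 -0.5;0 0 0 -0.625;0 0 0 -0.75;0 0 0 -0.875;0 0 0 -1;0 0 0 -1.125;0 0 0 -1.25"}}

```text
clock: 5.37
position: [0.5818, -0.217, 0.2542]
tool_rot: [-3.141, -0.0, 2.066]
force: [0.8, -0.4, -0.4]
grip_width: 0.0853
```

Emit:
{"method": "move_arm", "body": {"moves": "0 0 10 -0.125;0 0 20 -0.25;0 0 30 -0.375;0 0 40 -0.5;0 0 60 -0.6;0 0 60 -0.655;0 0 60 -0.655;0 0 60 -0.655;0 0 60 -0.655;0 0 60 -0.655"}}

```text
clock: 6.2
position: [0.5822, -0.2176, 0.1948]
tool_rot: [-3.141, 0.001, 2.713]
force: [0.2, -0.4, -0.6]
grip_width: 0.0857
```

```bash
python3 - <<'E'
from fit import *
s=bot.observe();print(s["position"],s["tool_rot"],s["qpos"],s["moment"],s["force"])
def red(p,c):
    im,n=rect(p,c,.042,.05);h=cv2.cvtColor(im,cv2.COLOR_RGB2HSV)
    b=(((h[...,0]<8)|(h[...,0]>172))&(h[...,1]>120)&(h[...,2]>170)).astype(np.uint8)
    ct=np.vstack([x for x in cv2.findContours(b,0,2)[0] if cv2.contourArea(x)>400]);r=cv2.minAreaRect(ct);q=cv2.boxPoints(r);v=q[1]-q[0]
    print("stand",c+(n/2-np.array(r[0][::-1]))/S/1000,np.array(r[1])/S,np.degrees(np.arctan2(-v[0],-v[1]))%90)
red(dict(np.load('w2.npz')),np.array([.583,-.222]))
p=bot.grab_frame("wrist");save(p,'w3');red(p,np.array([.583,-.222]))
for l,z in(("wrench_handle",.121),("stand_floor",.014)):
    for d in bot.pinpoint(p,l)[:2]: print(l,d["at"],round(d["conf"],2),atz(p,d["at"],z,True))
c=np.array([.581,-.216]);im,n=rect(p,c,.138,.07)
h=cv2.cvtColor(im,cv2.COLOR_RGB2HSV)
b=((h[...,0]>100)&(h[...,0]<130)&(h[...,1]>130)).astype(np.uint8)
ct=max(cv2.findContours(b,0,2)[0],key=cv2.contourArea);r=cv2.minAreaRect(ct);q=cv2.boxPoints(r)
i=np.argmax([np.linalg.norm(q[1]-q[0]),np.linalg.norm(q[2]-q[1])]);v=q[i+1]-q[i]
print("handle",c+(n/2-np.array(r[0][::-1]))/S/1000,np.array(r[1])/S,np.degrees(np.arctan2(-v[0],-v[1])))
cv2.imwrite('pics/r3.png',cv2.resize(im,(400,400))[...,::-1])
E
```

```text
[ 0.5822 -0.2176  0.1948] [-3.1414  0.001   2.7126] [ 0.7966  0.6784 -0.8324  1.6172  0.55    1.0943  0.9571] [ 0.0204 -0.025  -0.0305] [ 0.1676 -0.385  -0.5843]
stand [ 0.5816 -0.2186] [53.2091 54.1627] 65.18288
stand [ 0.5808 -0.2182] [53.3864 54.6978] 65.21225
wrench_handle [281.5, 221.8] 0.72 [ 0.5803 -0.2176  0.121 ]
handle [ 0.5783 -0.2161] [17.1206 92.1785] -24.67686
```

Emit:
{"method": "move_arm", "body": {"moves": "1 0 40 0;1 0 70 0;1 0 91 0;1 0 91 0;1 0 91 0;1 0 91 0;1 0 91 0;1 0 91 0;1 0 91 0;1 0 91 0"}}

```text
clock: 7.18
position: [0.5812, -0.2176, 0.1038]
tool_rot: [-3.142, 0.001, 2.714]
force: [-0.2, 1.1, -0.1]
grip_width: 0.0854
```

Emit:
{"method": "move_arm", "body": {"moves": "0 0 0 0;0 0 0 0;0 0 0 0;0 0 0 0;0 0 0 0;0 0 0 0;0 0 0 0;0 0 0 0;0 0 0 0;0 0 0 0", "grip": 0, "grip_force": 120}}

```text
clock: 8.02
position: [0.5811, -0.2176, 0.1034]
tool_rot: [-3.141, 0.0, 2.714]
force: [-0.7, -0.9, 4.6]
grip_width: 0.0168
```

```bash
python3 - <<'E'
from h import *
np.set_printoptions(precision=4,suppress=True)
s=bot.observe();print(s)
E
```

```text
{'clock': 8.0167, 'qpos': array([ 0.758 ,  0.7822, -0.7668,  1.6862,  0.6483,  0.9446,  0.8836]), 'qd': array([-0.002 , -0.0004,  0.0008,  0.0004, -0.0004,  0.0013,  0.0001]), 'joint_efforts': array([ -0.7906, -96.6576, -18.0638, -26.7789,  -0.2026,  -0.3703,
         0.0001]), 'position': array([ 0.5811, -0.2176,  0.1034]), 'tool_rot': array([-3.1415,  0.0004,  2.7136]), 'force': array([-0.6582, -0.859 ,  4.6136]), 'moment': array([-0.1839,  0.2093,  0.0387]), 'grip_width': 0.01681629185654156}
```

Emit:
{"method": "move_arm", "body": {"moves": "0 0 -35 0;0 0 -70 0;0 0 -105 0;15 37 -108 0;30 74 -110 0.02;45 111 -110 0.02;60 148 -110 0.02;75 185 -110 0.02;90 222 -110 0.02;105 259 -110 0.02"}}

```text
clock: 8.85
position: [0.5924, 0.0635, 0.2128]
tool_rot: [-3.141, -0.0, 2.694]
force: [1.1, -0.9, -2.7]
grip_width: 0.0169
```

```bash
cat > to.py <<'E'
from h import *
import sys
np.set_printoptions(precision=4,suppress=True)
def go(x,y,z,yaw=None):
    s=bot.observe();w=s["tool_rot"][2];R=Rn.from_euler('xyz',s["tool_rot"]).as_matrix()
    d=R.T@(np.array([x,y,z])-s["position"])*1000
    print(s["clock"],s["position"],s["tool_rot"],"q",s["qpos"],"F",s["force"],"M",s["moment"],s["grip_width"])
    print("move",d,"turn",None if yaw is None else -(np.radians(yaw)-w+np.pi)%(2*np.pi)-np.pi)
if __name__=="__main__": go(*map(float,sys.argv[1:]))
E
python3 to.py .5954 .0834 .213 154.3
```

```text
8.85 [0.5924 0.0635 0.2128] [-3.1412 -0.0005  2.6936] q [ 0.3662  0.6242 -0.8607  1.6683  0.5217  1.0953  0.4749] F [ 1.0502 -0.9161 -2.7149] M [ 0.0119 -0.1024 -0.0013] 0.01690329998442084
move [ 5.9034 19.1998 -0.1615] turn 0.0005700994792041669
```

Emit:
{"method": "move_arm", "body": {"moves": "6 19 0 0;6 19 0 0;6 19 0 0;6 19 20 0;6 19 35 0;6 19 35 0;6 19 35 0;6 19 35 0;6 19 35 0;6 19 35 0"}}

```text
clock: 9.68
position: [0.5961, 0.0813, 0.1789]
tool_rot: [3.141, 0.001, 2.693]
force: [0.1, 0.1, -3.7]
grip_width: 0.0163
```

```bash
python3 - <<'E'
from fit import *
p=bot.grab_frame("wrist");save(p,'w4')
E
python3 to.py .5954 .0834 .1534 154.3
```

```text
9.7333 [0.596  0.0814 0.1788] [3.1412 0.0008 2.6934] q [ 0.3174  0.669  -0.8353  1.6862  0.562   1.0422  0.4187] F [-0.5731 -0.2009 -3.5528] M [ 0.0104 -0.0414  0.0537] 0.01649253760084922
move [ 1.432   1.5269 25.4238] turn 0.000376618783585414
```

View pics/w4.png

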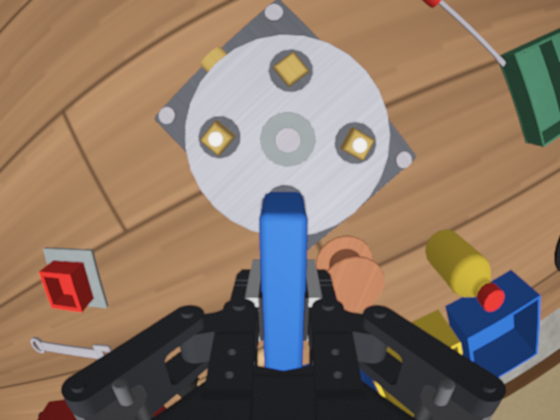

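The held wrench hangs above screw A, and the other three screws are visible at (290,68), (217,138) and (358,145). I'll re-measure them from this opposite yaw to cancel the camera bias.

```bash
python3 - <<'E'
from fit import *
p=bot.grab_frame("wrist")
C={'1dot':(.5727,.1577),'3dot':(.5212,.0607),'Bloose':(.4985,.135)}
for k,c in C.items():
  r=screw(p,np.array(c));print(k,r[0],r[2],r[3],r[5:])
E
python3 to.py .5954 .0834 .1534 154.3
```

```text
1dot [0.5725 0.1577] [33.7817 34.2728] [0.5723 0.1574] (np.float32(36.99527), np.float32(36.482662))
3dot [0.521  0.0608] [33.819  34.2089] [0.521  0.0611] (np.float32(22.619873), np.float32(22.850342))
Bloose [0.4983 0.135 ] [33.9827 34.0193] [0.4984 0.135 ] (np.float32(12.528809), np.float32(12.367204))
9.7833 [0.5959 0.0814 0.1787] [3.1413 0.0006 2.6936] q [ 0.3172  0.6691 -0.8352  1.6864  0.5621  1.0422  0.4187] F [-0.3948  0.2737 -3.9422] M [-0.0321  0.0016 -0.0583] 0.016383677700650898
move [ 1.342   1.5404 25.2779] turn 0.0005367331274754861
```

Emit:
{"method": "move_arm", "body": {"moves": "1.4 1.5 0 0;1.4 1.5 3 0;1.4 1.5 6 0;1.4 1.5 9 0;1.4 1.5 12 0;1.4 1.5 15 0;1.4 1.5 18 0;1.4 1.5 21 0;1.4 1.5 24 0;1.4 1.5 25 0"}}

```text
clock: 10.62
position: [0.5953, 0.0835, 0.1531]
tool_rot: [3.141, 0.0, 2.694]
force: [-2.3, -1.5, 12.2]
grip_width: 0.0166
```

```bash
python3 to.py .5954 .0834 .1534 154.3
```

```text
10.6167 [0.5953 0.0835 0.1531] [3.1414 0.0003 2.6937] q [ 0.3015  0.6983 -0.8163  1.7077  0.5909  0.9992  0.3927] F [-2.3478 -1.5219 12.217 ] M [-0.4678  0.7423 -0.0012] 0.01655716497793053
move [-0.1549 -0.0841 -0.3132] turn 0.0006727441992948613
```

Emit:
{"method": "move_arm", "body": {"moves": "0 0 -0.5 0.03;0 0 -0.5 0.07;0 0 -0.5 0.11;0 0 -0.5 0.15;0 0 -0.5 0.19;0 0 -0.5 0.23;0 0 -0.5 0.27;0 0 -0.5 0.3;0 0 -0.5 0.3;0 0 -0.5 0.3"}}

```text
clock: 11.45
position: [0.5954, 0.0835, 0.1537]
tool_rot: [3.141, 0.0, 2.395]
force: [1.5, -0.2, -4.2]
grip_width: 0.0168
```

```bash
cat > tq.py <<'E'
from h import *
import sys
np.set_printoptions(precision=3,suppress=True)
def rd(n):
    L=[]
    for i in range(n):
        if i: bot.grab_frame("wrist")
        s=bot.observe();L.append(np.r_[s["moment"],s["force"],s["joint_efforts"][6],s["tool_rot"][2],s["position"]])
    L=np.array(L);m=L.mean(0)
    print("t",s["clock"],"n",n,"Mz %.3f +- %.3f"%(m[2],L[:,2].std()/max(1,n-1)**.5),"Mxy",m[:2],"F",m[3:6],"tau7 %.4f"%m[6],L[:,6],"yaw %.4f"%m[7],"rot",s["tool_rot"][:2],"pos",m[8:],"q7",s["qpos"][6],"gw %.4f"%s["grip_width"])
rd(int(sys.argv[1]))
E
python3 tq.py 4
```

```text
t 11.6 n 4 Mz 0.058 +- 0.011 Mxy [-0.059 -0.763] F [ 2.053 -0.274 -3.769] tau7 -0.1739 [-0.426 -0.169 -0.067 -0.033] yaw 2.3948 rot [3.141 0.   ] pos [0.595 0.083 0.154] q7 0.1341947259682345 gw 0.0166
```

Emit:
{"method": "move_arm", "body": {"moves": "0 0 0 0.03;0 0 0 0.06;0 0 0 0.09;0 0 0 0.12;0 0 0 0.15;0 0 0 0.18;0 0 0 0.2;0 0 0 0.2;0 0 0 0.2;0 0 0 0.2"}}

```text
clock: 12.43
position: [0.5953, 0.0835, 0.1537]
tool_rot: [3.141, 0.0, 2.195]
force: [3.4, 0.6, -4.0]
grip_width: 0.0165
```

```bash
python3 tq.py 4
```

```text
t 12.5833 n 4 Mz 0.337 +- 0.013 Mxy [ 0.073 -1.323] F [ 4.196  0.157 -3.6  ] tau7 -0.3480 [-0.375 -0.344 -0.336 -0.337] yaw 2.1945 rot [3.141 0.   ] pos [0.595 0.084 0.154] q7 -0.03877196136153085 gw 0.0163
```

Emit:
{"method": "move_arm", "body": {"moves": "0 0 0 0.03;0 0 0 0.06;0 0 0 0.09;0 0 0 0.12;0 0 0 0.15;0 0 0 0.17;0 0 0 0.19;0 0 0 0.19;0 0 0 0.19;0 0 0 0.19"}}

```text
clock: 13.42
position: [0.5953, 0.0836, 0.1537]
tool_rot: [3.141, 0.0, 2.004]
force: [5.9, 0.4, -4.5]
grip_width: 0.0164
```

```bash
python3 tq.py 4
```

```text
t 13.5667 n 4 Mz 0.453 +- 0.009 Mxy [ 0.086 -1.531] F [ 5.08   0.481 -4.423] tau7 -0.4478 [-0.459 -0.446 -0.443 -0.443] yaw 2.0042 rot [3.141 0.   ] pos [0.595 0.084 0.154] q7 -0.20243237147821705 gw 0.0164
```

Emit:
{"method": "move_arm", "body": {"moves": "0 0 0 -0.06;0 0 0 -0.12;0 0 0 -0.18;0 0 0 -0.24;0 0 0 -0.3;0 0 0 -0.356;0 0 -3 -0.356;0 0 -12 -0.356;0 0 -24 -0.356;0 0 -36 -0.356"}}

```text
clock: 14.4
position: [0.5949, 0.0836, 0.191]
tool_rot: [-3.141, -0.0, 2.358]
force: [0.5, 0.5, -2.7]
grip_width: 0.0168
```

```bash
python3 to.py .4984 .135 .18 102.5
```

```text
14.4 [0.5949 0.0836 0.191 ] [-3.1412 -0.0003  2.3585] q [ 0.2729  0.6293 -0.7643  1.6788  0.4929  1.0365  0.1341] F [ 0.5252  0.4655 -2.6516] M [-0.0347 -0.0067 -0.0097] 0.016785025771604626
move [104.6382 -31.606   11.076 ] turn 0.5695321874811645
```

Emit:
{"method": "move_arm", "body": {"moves": "35 -10.5 0 0.12;70 -21 0 0.24;104.6 -31.6 0 0.36;104.6 -31.6 4 0.48;104.6 -31.6 8 0.57;104.6 -31.6 11 0.57;104.6 -31.6 11 0.57;104.6 -31.6 11 0.57;104.6 -31.6 11 0.57;104.6 -31.6 11 0.57"}}

```text
clock: 15.23
position: [0.4988, 0.1346, 0.1788]
tool_rot: [-3.142, -0.0, 1.791]
force: [-0.7, -0.5, -2.7]
grip_width: 0.0164
```

```bash
python3 to.py .4984 .135 .1534 102.5
```

```text
15.2333 [0.4988 0.1346 0.1788] [-3.1416 -0.0003  1.7906] q [ 0.1209  0.4887 -0.6652  1.9112  0.3877  0.8724 -0.5218] F [-0.6957 -0.5271 -2.686 ] M [-0.0319 -0.0836  0.0036] 0.016389261289712492
move [ 0.4355 -0.3234 25.4039] turn 0.0016670335204986841
```

Emit:
{"method": "move_arm", "body": {"moves": "0.3 -0.3 2 0;0.3 -0.3 5 0;0.3 -0.3 8 0;0.3 -0.3 11 0;0.3 -0.3 14 0;0.3 -0.3 17 0;0.3 -0.3 20 0;0.3 -0.3 23 0;0.3 -0.3 25 0;0.3 -0.3 25 0"}}

```text
clock: 16.07
position: [0.4982, 0.135, 0.1534]
tool_rot: [-3.141, -0.0, 1.79]
force: [0.1, -0.4, -2.5]
grip_width: 0.0169
```

Emit:
{"method": "move_arm", "body": {"moves": "0 0 0 0.03;0 0 0 0.07;0 0 0 0.11;0 0 0 0.15;0 0 0 0.19;0 0 0 0.23;0 0 0 0.27;0 0 0 0.3;0 0 0 0.3;0 0 0 0.3"}}

```text
clock: 16.9
position: [0.4984, 0.1349, 0.1537]
tool_rot: [3.141, 0.0, 1.491]
force: [-4.9, 7.4, -0.6]
grip_width: 0.0162
```

```bash
python3 tq.py 4
```

```text
t 17.05 n 4 Mz 0.018 +- 0.013 Mxy [1.236 0.013] F [-0.83   3.686 -2.426] tau7 -0.1813 [-0.46  -0.172 -0.063 -0.031] yaw 1.4910 rot [ 3.141 -0.001] pos [0.498 0.135 0.154] q7 -0.8072312054722319 gw 0.0165
```

Emit:
{"method": "move_arm", "body": {"moves": "0 0 0 0.03;0 0 0 0.06;0 0 0 0.09;0 0 0 0.12;0 0 0 0.15;0 0 0 0.18;0 0 0 0.21;0 0 0 0.22;0 0 0 0.22;0 0 0 0.22"}}

```text
clock: 17.88
position: [0.4985, 0.1353, 0.1538]
tool_rot: [3.141, -0.001, 1.271]
force: [2.8, 3.4, -3.2]
grip_width: 0.0163
```

```bash
python3 tq.py 4
```

```text
t 18.0333 n 4 Mz 0.075 +- 0.009 Mxy [ 1.149 -0.746] F [ 3.08   3.855 -2.317] tau7 -0.0874 [-0.19  -0.083 -0.044 -0.033] yaw 1.2708 rot [ 3.141 -0.001] pos [0.498 0.135 0.154] q7 -0.9941461818002714 gw 0.0168
```

Emit:
{"method": "move_arm", "body": {"moves": "0 0 0 0.03;0 0 0 0.06;0 0 0 0.09;0 0 0 0.12;0 0 0 0.15;0 0 0 0.18;0 0 0 0.21;0 0 0 0.24;0 0 0 0.24;0 0 0 0.24"}}

```text
clock: 18.87
position: [0.4991, 0.1354, 0.1539]
tool_rot: [3.14, -0.002, 1.03]
force: [6.6, 4.4, -4.4]
grip_width: 0.0162
```

```bash
python3 tq.py 4
```

```text
t 19.0167 n 4 Mz 0.168 +- 0.011 Mxy [ 1.383 -1.956] F [ 6.813  4.712 -4.215] tau7 -0.2450 [-0.395 -0.229 -0.184 -0.172] yaw 1.0304 rot [ 3.14  -0.002] pos [0.499 0.135 0.154] q7 -1.1979842723826337 gw 0.0165
```

Emit:
{"method": "move_arm", "body": {"moves": "0.4 0.2 0 0.03;0.4 0.2 0 0.06;0.4 0.2 0 0.09;0.4 0.2 0 0.12;0.4 0.2 0 0.15;0.4 0.2 0 0.18;0.4 0.2 0 0.22;0.4 0.2 0 0.26;0.4 0.2 0 0.26;0.4 0.2 0 0.26"}}

```text
clock: 19.85
position: [0.4996, 0.1354, 0.1539]
tool_rot: [3.141, -0.002, 0.77]
force: [6.6, 1.1, -4.0]
grip_width: 0.0166
```

```bash
python3 tq.py 4
```

```text
t 20.0 n 4 Mz 0.416 +- 0.006 Mxy [ 0.917 -2.074] F [ 6.354  2.303 -3.73 ] tau7 -0.4909 [-0.69  -0.47  -0.409 -0.394] yaw 0.7705 rot [ 3.141 -0.002] pos [0.5   0.135 0.154] q7 -1.4184764322323273 gw 0.0165
```

Emit:
{"method": "move_arm", "body": {"moves": "0 0 0 0.03;0 0 0 0.06;0 0 0 0.09;0 0 0 0.09;0 0 0 0.09;0 0 0 0.09;0 0 0 0.09;0 0 0 0.09;0 0 0 0.09;0 0 0 0.09"}}

```text
clock: 20.83
position: [0.4996, 0.1353, 0.1539]
tool_rot: [3.141, -0.002, 0.681]
force: [6.6, 2.0, -3.9]
grip_width: 0.0168
```

```bash
python3 tq.py 4
```

```text
t 20.9833 n 4 Mz 0.448 +- 0.025 Mxy [ 0.771 -2.212] F [ 7.164  2.078 -4.244] tau7 -0.4438 [-0.444 -0.444 -0.444 -0.444] yaw 0.6806 rot [ 3.141 -0.002] pos [0.5   0.135 0.154] q7 -1.4947103880660446 gw 0.0163
```

Emit:
{"method": "move_arm", "body": {"moves": "0 0 0 0.025;0 0 0 0.05;0 0 0 0.075;0 0 0 0.1;0 0 0 0.125;0 0 0 0.15;0 0 0 0.175;0 0 0 0.2;0 0 0 0.22;0 0 0 0.24"}}

```text
clock: 21.82
position: [0.4997, 0.1351, 0.1539]
tool_rot: [3.141, -0.002, 0.44]
force: [8.1, 0.9, -4.5]
grip_width: 0.0163
```

Emit:
{"method": "move_arm", "body": {"moves": "0 0 0 0.02;0 0 0 0.04;0 0 0 0.06;0 0 0 0.08;0 0 0 0.09;0 0 0 0.1;0 0 0 0.1;0 0 0 0.1;0 0 0 0.1;0 0 0 0.1"}}

```text
clock: 22.65
position: [0.4998, 0.135, 0.1539]
tool_rot: [3.141, -0.002, 0.341]
force: [8.6, 0.6, -4.8]
grip_width: 0.0163
```

```bash
python3 tq.py 4
```

```text
t 22.8 n 4 Mz 0.601 +- 0.015 Mxy [ 0.215 -2.525] F [ 8.126  0.461 -5.01 ] tau7 -0.6121 [-0.613 -0.612 -0.612 -0.612] yaw 0.3406 rot [ 3.141 -0.002] pos [0.5   0.135 0.154] q7 -1.7824514417771284 gw 0.0161
```

Emit:
{"method": "move_arm", "body": {"moves": "0 0 0 0.02;0 0 0 0.02;0 0 0 0.02;0 0 0 -0.04;0 0 0 -0.1;0 0 0 -0.17;0 0 0 -0.24;0 0 0 -0.31;0 0 0 -0.37;0 0 0 -0.42"}}

```text
clock: 23.63
position: [0.4996, 0.1351, 0.1539]
tool_rot: [3.141, -0.001, 0.763]
force: [5.8, 1.0, -3.5]
grip_width: 0.0169
```

Emit:
{"method": "move_arm", "body": {"moves": "0 0 0 0;0 0 -3 0;0 0 -12 0;0 0 -24 0;0 0 -36 0;0 0 -36 -0.12;0 0 -36 -0.24;0 0 -36 -0.36;0 0 -36 -0.48;0 0 -36 -0.6"}}

```text
clock: 24.47
position: [0.4981, 0.1345, 0.1896]
tool_rot: [-3.141, 0.001, 1.366]
force: [-0.6, 0.2, -3.9]
grip_width: 0.0164
```

```bash
python3 to.py .5954 .0834 .18 135.2
```

```text
24.4667 [0.4981 0.1345 0.1896] [-3.1407  0.0014  1.3657] q [ 0.037   0.4483 -0.5475  1.9059  0.3003  0.8703 -0.868 ] F [-0.5768  0.2498 -3.8981] M [-0.0329  0.0256  0.0713] 0.016431261338062338
move [-30.2083 105.6637   9.5704] turn -0.9939737817547778
```

Emit:
{"method": "move_arm", "body": {"moves": "-10 35 0 -0.12;-20 70 0 -0.24;-30.2 105.7 0 -0.36;-30.2 105.7 0 -0.48;-30.2 105.7 0 -0.6;-30.2 105.7 0 -0.72;-30.2 105.7 2 -0.84;-30.2 105.7 6 -0.96;-30.2 105.7 9 -0.994;-30.2 105.7 9.5 -0.994"}}

```text
clock: 25.3
position: [0.5949, 0.0826, 0.1794]
tool_rot: [-3.139, -0.001, 2.355]
force: [-0.3, 0.3, -3.2]
grip_width: 0.0166
```

```bash
python3 to.py .5954 .0834 .1536 135.2
```

```text
25.3 [0.5949 0.0826 0.1794] [-3.1393 -0.0009  2.3553] q [ 0.2583  0.6381 -0.7394  1.6883  0.4929  1.0131  0.1326] F [-0.332   0.3043 -3.1908] M [ 0.0159  0.0274 -0.0098] 0.01660981324744172
move [ 0.2399  0.9609 25.759 ] turn -0.004379672382672339
```

Emit:
{"method": "move_arm", "body": {"moves": "0.1 0.3 0 0;0.1 0.3 3 0;0.1 0.3 6 0;0.1 0.3 9 0;0.1 0.3 12 0;0.1 0.3 15 0;0.1 0.3 18 0;0.1 0.3 21 0;0.1 0.3 24 0;0.1 0.3 25.3 0"}}

```text
clock: 26.13
position: [0.5956, 0.084, 0.1543]
tool_rot: [-3.141, -0.001, 2.354]
force: [-1.3, -0.0, -2.8]
grip_width: 0.0165
```

Emit:
{"method": "move_arm", "body": {"moves": "0 0 0.5 0.035;0 0 0.5 0.07;0 0 0.5 0.105;0 0 0.5 0.14;0 0 0.5 0.175;0 0 0.5 0.21;0 0 0.5 0.245;0 0 0.5 0.28;0 0 0.5 0.315;0 0 0.5 0.35"}}

```text
clock: 26.97
position: [0.5956, 0.0843, 0.1541]
tool_rot: [-3.141, -0.001, 2.003]
force: [-1.3, 2.1, -5.3]
grip_width: 0.0167
```

Emit:
{"method": "move_arm", "body": {"moves": "0 0 0 0.025;0 0 0 0.05;0 0 0 0.075;0 0 0 0.1;0 0 0 0.12;0 0 0 0.14;0 0 0 0.15;0 0 0 0.15;0 0 0 0.15;0 0 0 0.15"}}

```text
clock: 27.8
position: [0.5958, 0.084, 0.1543]
tool_rot: [-3.142, -0.0, 1.854]
force: [-0.5, 5.6, -9.5]
grip_width: 0.0165
```

```bash
python3 tq.py 4
```

```text
t 27.95 n 4 Mz 0.519 +- 0.015 Mxy [1.601 0.097] F [-0.245  5.553 -9.33 ] tau7 -0.4957 [-0.5   -0.494 -0.495 -0.495] yaw 1.8542 rot [ 3.142 -0.   ] pos [0.596 0.084 0.154] q7 -0.3211475922708644 gw 0.0162
```

Emit:
{"method": "move_arm", "body": {"moves": "0 0 0.2 0.03;0 0 0.4 0.06;0 0 0.5 0.09;0 0 0.5 0.12;0 0 0.5 0.15;0 0 0.5 0.18;0 0 0.5 0.21;0 0 0.5 0.24;0 0 0.5 0.25;0 0 0.5 0.25"}}

```text
clock: 28.78
position: [0.5961, 0.0841, 0.1541]
tool_rot: [3.141, -0.0, 1.604]
force: [1.1, 5.4, -4.8]
grip_width: 0.0169
```

```bash
python3 tq.py 5
```

```text
t 28.9833 n 5 Mz 0.591 +- 0.008 Mxy [1.57  0.005] F [-0.046  4.871 -4.218] tau7 -0.7516 [-1.089 -0.809 -0.655 -0.608 -0.596] yaw 1.6046 rot [ 3.141 -0.   ] pos [0.596 0.084 0.154] q7 -0.5350625596142552 gw 0.0168
```

Emit:
{"method": "move_arm", "body": {"moves": "0 0 0 0.03;0 0 0 0.06;0 0 0 0.06;0 0 0 0.06;0 0 0 -0.01;0 0 0 -0.08;0 0 0 -0.16;0 0 0 -0.24;0 0 0 -0.32;0 0 0 -0.38"}}

```text
clock: 29.82
position: [0.596, 0.0838, 0.1541]
tool_rot: [3.141, -0.0, 1.988]
force: [-0.5, 3.9, -3.4]
grip_width: 0.0161
```

Emit:
{"method": "move_arm", "body": {"moves": "0 0 0 0;0 0 -3 0;0 0 -12 0;0 0 -24 0;0 0 -36 0;0 0 -36 0;0 0 -36 0;0 0 -36 0;0 0 -36 0;0 0 -36 0"}}

```text
clock: 30.65
position: [0.5956, 0.0837, 0.1894]
tool_rot: [-3.141, -0.0, 1.984]
force: [-0.3, 0.1, -3.1]
grip_width: 0.0166
```

```bash
python3 to.py .5210 .0608 .18 112.7
```

```text
30.65 [0.5956 0.0837 0.1894] [-3.1408 -0.0002  1.9836] q [ 0.2048  0.6029 -0.6542  1.6816  0.4215  1.0032 -0.1826] F [-0.3046  0.072  -3.0871] M [-0.0024 -0.0264 -0.0417] 0.016582613832019016
move [  8.9462 -77.4941   9.42  ] turn 0.016649120469096168
```

Emit:
{"method": "move_arm", "body": {"moves": "4 -36 0 0.017;9 -72 0 0.017;9 -77.5 0 0.017;9 -77.5 4 0.017;9 -77.5 9.4 0.017;9 -77.5 9.4 0.017;9 -77.5 9.4 0.017;9 -77.5 9.4 0.017;9 -77.5 9.4 0.017;9 -77.5 9.4 0.017"}}

```text
clock: 31.48
position: [0.5214, 0.0612, 0.1804]
tool_rot: [3.142, -0.0, 1.967]
force: [-0.1, 0.2, -3.4]
grip_width: 0.0166
```

```bash
python3 to.py .5210 .0608 .1536 112.7
```

```text
31.4833 [0.5214 0.0612 0.1804] [ 3.1415 -0.0003  1.9669] q [ 0.2726  0.5017 -0.676   1.8886  0.3977  0.8887 -0.203 ] F [-0.1195  0.1526 -3.3869] M [-0.0362  0.0043  0.0256] 0.01661955557910239
move [-0.1987 -0.5385 26.7889] turn -9.563192333850168e-05
```

Emit:
{"method": "move_arm", "body": {"moves": "-0.2 -0.5 2 0;-0.2 -0.5 5 0;-0.2 -0.5 8 0;-0.2 -0.5 11 0;-0.2 -0.5 14 0;-0.2 -0.5 17 0;-0.2 -0.5 20 0;-0.2 -0.5 23 0;-0.2 -0.5 26 0;-0.2 -0.5 26.8 0"}}

```text
clock: 32.32
position: [0.5207, 0.0606, 0.1531]
tool_rot: [-3.141, -0.0, 1.967]
force: [0.4, -0.6, -3.0]
grip_width: 0.0164
```

Emit:
{"method": "move_arm", "body": {"moves": "0 0 0 0.035;0 0 0 0.07;0 0 0 0.105;0 0 0 0.14;0 0 0 0.175;0 0 0 0.21;0 0 0 0.245;0 0 0 0.28;0 0 0 0.315;0 0 0 0.35"}}

```text
clock: 33.15
position: [0.5214, 0.0615, 0.1538]
tool_rot: [3.14, -0.001, 1.616]
force: [3.0, 4.0, -5.0]
grip_width: 0.0166
```

Emit:
{"method": "move_arm", "body": {"moves": "0 0 0 0.025;0 0 0 0.05;0 0 0 0.075;0 0 0 0.1;0 0 0 0.12;0 0 0 0.14;0 0 0 0.15;0 0 0 0.15;0 0 0 0.15;0 0 0 0.15"}}

```text
clock: 33.98
position: [0.5215, 0.0614, 0.1538]
tool_rot: [3.14, -0.001, 1.468]
force: [3.1, 4.7, -5.3]
grip_width: 0.0163
```

```bash
python3 tq.py 4
```

```text
t 34.1333 n 4 Mz 0.419 +- 0.009 Mxy [ 1.384 -1.15 ] F [ 3.794  5.031 -5.442] tau7 -0.4126 [-0.418 -0.412 -0.41  -0.41 ] yaw 1.4676 rot [ 3.14  -0.001] pos [0.521 0.061 0.154] q7 -0.6574146412378244 gw 0.0168
```

Emit:
{"method": "move_arm", "body": {"moves": "0 0 0 0.035;0 0 0 0.07;0 0 0 0.105;0 0 0 0.14;0 0 0 0.175;0 0 0 0.21;0 0 0 0.24;0 0 0 0.27;0 0 0 0.27;0 0 0 0.27"}}

```text
clock: 34.97
position: [0.5217, 0.0613, 0.1539]
tool_rot: [3.14, -0.002, 1.198]
force: [5.4, 3.5, -7.1]
grip_width: 0.0167
```

```bash
python3 tq.py 5
```

```text
t 35.1667 n 5 Mz 0.532 +- 0.014 Mxy [ 1.216 -1.653] F [ 5.667  3.793 -6.6  ] tau7 -0.5753 [-0.74  -0.575 -0.529 -0.517 -0.515] yaw 1.1977 rot [ 3.14  -0.002] pos [0.522 0.061 0.154] q7 -0.8865159374866198 gw 0.0164
```

Emit:
{"method": "move_arm", "body": {"moves": "0 0 0 0.03;0 0 0 0.06;0 0 0 0.09;0 0 0 0.12;0 0 0 0.15;0 0 0 0.18;0 0 0 0.2;0 0 0 0.22;0 0 0 0.22;0 0 0 0.22"}}

```text
clock: 36.0
position: [0.5219, 0.0612, 0.1539]
tool_rot: [3.14, -0.002, 0.978]
force: [6.2, 2.7, -6.3]
grip_width: 0.0167
```

```bash
python3 tq.py 5
```

```text
t 36.2 n 5 Mz 0.620 +- 0.014 Mxy [ 0.973 -1.983] F [ 6.669  3.105 -7.015] tau7 -0.6618 [-0.772 -0.661 -0.631 -0.623 -0.622] yaw 0.9777 rot [ 3.14  -0.002] pos [0.522 0.061 0.154] q7 -1.072987632827572 gw 0.0168
```

Emit:
{"method": "move_arm", "body": {"moves": "0 0 0 -0.06;0 0 0 -0.12;0 0 0 -0.18;0 0 0 -0.25;0 0 0 -0.32;0 0 0 -0.39;0 0 0 -0.44;0 0 0 -0.44;0 0 -3 -0.44;0 0 -12 -0.44"}}

```text
clock: 37.03
position: [0.5204, 0.0605, 0.1649]
tool_rot: [-3.14, 0.0, 1.415]
force: [-0.5, -0.2, -3.4]
grip_width: 0.0165
```

Emit:
{"method": "move_arm", "body": {"moves": "0 0 -12 0;0 0 -24 0;0 0 -24 -0.12;0 0 -24 -0.24;0 0 -24 -0.36;0 0 -24 -0.48;0 0 -24 -0.6;0 0 -24 -0.6;0 0 -24 -0.6;0 0 -24 -0.6"}}

```text
clock: 37.87
position: [0.5208, 0.0603, 0.1899]
tool_rot: [-3.141, 0.0, 2.012]
force: [-0.2, 0.0, -3.2]
grip_width: 0.0166
```

```bash
python3 to.py .5725 .1577 .18 127
```

```text
37.8667 [0.5208 0.0603 0.1899] [-3.1415  0.0003  2.0116] q [ 0.2809  0.4882 -0.6837  1.8813  0.386   0.9071 -0.1473] F [-0.2429  0.0206 -3.1526] M [ 0.0078 -0.0014 -0.0382] 0.016550024379106073
move [66.0109 88.3043  9.9161] turn -0.20495087406078172
```

Emit:
{"method": "move_arm", "body": {"moves": "22 29 0 -0.1;44 58 0 -0.205;66 88.3 0 -0.205;66 88.3 0 -0.205;66 88.3 4 -0.205;66 88.3 10 -0.205;66 88.3 10 -0.205;66 88.3 10 -0.205;66 88.3 10 -0.205;66 88.3 10 -0.205"}}

```text
clock: 38.7
position: [0.5721, 0.1576, 0.1799]
tool_rot: [3.141, 0.0, 2.221]
force: [-0.2, 0.3, -2.8]
grip_width: 0.0171
```

```bash
python3 to.py .5725 .1577 .1536 127
```

```text
38.7 [0.5721 0.1576 0.1799] [3.1415 0.0004 2.2206] q [ 0.1111  0.6156 -0.7057  1.7107  0.4651  0.9895 -0.1158] F [-0.239   0.2986 -2.7532] M [ 0.0077 -0.0411 -0.0094] 0.017075956418251517
move [-0.1583  0.3348 26.288 ] turn 0.003983301549635776
```

Emit:
{"method": "move_arm", "body": {"moves": "-0.1 0.3 2 0;-0.1 0.3 5 0;-0.1 0.3 8 0;-0.1 0.3 11 0;-0.1 0.3 14 0;-0.1 0.3 17 0;-0.1 0.3 20 0;-0.1 0.3 23 0;-0.1 0.3 26 0;-0.1 0.3 26.3 0"}}

```text
clock: 39.53
position: [0.5721, 0.1583, 0.1527]
tool_rot: [-3.141, -0.0, 2.222]
force: [-0.3, 0.2, -2.8]
grip_width: 0.0166
```

Emit:
{"method": "move_arm", "body": {"moves": "0 0 0 0.035;0 0 0 0.07;0 0 0 0.105;0 0 0 0.14;0 0 0 0.175;0 0 0 0.21;0 0 0 0.245;0 0 0 0.28;0 0 0 0.315;0 0 0 0.35"}}

```text
clock: 40.37
position: [0.5726, 0.1589, 0.1535]
tool_rot: [3.14, -0.001, 1.871]
force: [1.5, 2.6, -3.5]
grip_width: 0.0164
```

Emit:
{"method": "move_arm", "body": {"moves": "0 0 0 0.025;0 0 0 0.05;0 0 0 0.075;0 0 0 0.1;0 0 0 0.12;0 0 0 0.14;0 0 0 0.15;0 0 0 0.15;0 0 0 0.15;0 0 0 0.15"}}

```text
clock: 41.2
position: [0.5727, 0.1587, 0.1535]
tool_rot: [3.141, -0.001, 1.721]
force: [2.9, 4.4, -4.4]
grip_width: 0.0168
```

```bash
python3 tq.py 4
```

```text
t 41.35 n 4 Mz 0.417 +- 0.011 Mxy [ 1.139 -1.277] F [ 3.808  4.359 -4.541] tau7 -0.4135 [-0.419 -0.413 -0.411 -0.411] yaw 1.7212 rot [ 3.141 -0.001] pos [0.573 0.159 0.154] q7 -0.5670514517314856 gw 0.0164
```

Emit:
{"method": "move_arm", "body": {"moves": "0 0 0 0.035;0 0 0 0.07;0 0 0 0.105;0 0 0 0.14;0 0 0 0.175;0 0 0 0.21;0 0 0 0.24;0 0 0 0.27;0 0 0 0.27;0 0 0 0.27"}}

```text
clock: 42.18
position: [0.573, 0.1587, 0.1536]
tool_rot: [3.14, -0.001, 1.451]
force: [5.4, 4.1, -5.3]
grip_width: 0.0166
```

```bash
python3 tq.py 4
```

```text
t 42.3333 n 4 Mz 0.513 +- 0.021 Mxy [ 1.074 -1.796] F [ 5.834  3.92  -5.098] tau7 -0.5941 [-0.745 -0.578 -0.532 -0.521] yaw 1.4512 rot [ 3.14  -0.001] pos [0.573 0.159 0.154] q7 -0.7974241496585902 gw 0.0166
```

Emit:
{"method": "move_arm", "body": {"moves": "0 0 0 0.03;0 0 0 0.06;0 0 0 0.09;0 0 0 0.12;0 0 0 0.14;0 0 0 0.16;0 0 0 0.18;0 0 0 0.18;0 0 0 0.18;0 0 0 0.18"}}

```text
clock: 43.17
position: [0.5732, 0.1586, 0.1536]
tool_rot: [3.14, -0.001, 1.271]
force: [7.1, 3.7, -7.0]
grip_width: 0.0164
```

```bash
python3 tq.py 5
```

```text
t 43.3667 n 5 Mz 0.608 +- 0.009 Mxy [ 0.993 -2.138] F [ 6.998  3.48  -6.353] tau7 -0.6155 [-0.627 -0.615 -0.612 -0.612 -0.611] yaw 1.2712 rot [ 3.14  -0.001] pos [0.573 0.159 0.154] q7 -0.9505668056586922 gw 0.0164
```

Emit:
{"method": "move_arm", "body": {"moves": "0 0 0 0.02;0 0 0 0.02;0 0 0 0.02;0 0 0 -0.05;0 0 0 -0.12;0 0 0 -0.19;0 0 0 -0.26;0 0 0 -0.32;0 0 0 -0.38;0 0 0 -0.42"}}

```text
clock: 44.2
position: [0.5726, 0.1584, 0.1535]
tool_rot: [3.141, -0.0, 1.694]
force: [2.6, 2.2, -2.4]
grip_width: 0.0167
```

Emit:
{"method": "move_arm", "body": {"moves": "0 0 0 0;0 0 -3 0;0 0 -12 0;0 0 -24 0;0 0 -40 0;0 0 -60 -0.12;0 0 -60 -0.24;0 0 -60 -0.36;0 0 -60 -0.48;0 0 -60 -0.6"}}

```text
clock: 45.03
position: [0.5721, 0.1579, 0.2144]
tool_rot: [-3.141, 0.001, 2.296]
force: [-0.3, 0.4, -2.7]
grip_width: 0.0165
```

```bash
python3 to.py .5812 -.218 .2134 155.4
```

```text
45.0333 [0.5721 0.1579 0.2144] [-3.141   0.0007  2.2963] q [ 0.1302  0.5799 -0.735   1.6772  0.4368  1.0558 -0.0179] F [-0.3412  0.3992 -2.6549] M [ 0.0125 -0.0349  0.036 ] 0.01654359065928863
move [-287.3124 -242.6073    1.3051] turn -0.41598116515574546
```

Emit:
{"method": "move_arm", "body": {"moves": "-30 -25 0 -0.05;-60 -50 0 -0.1;-90 -75 0 -0.15;-120 -100 0 -0.2;-150 -126 0 -0.25;-180 -151 0 -0.3;-210 -177 0 -0.35;-240 -202 0 -0.4;-265 -223 0 -0.415;-287 -242.6 0 -0.415"}}

```text
clock: 45.87
position: [0.5786, -0.2205, 0.2141]
tool_rot: [-3.14, -0.001, 2.705]
force: [0.1, 0.4, -3.3]
grip_width: 0.0165
```

Emit:
{"method": "move_arm", "body": {"moves": "0 0 0 0;0 0 0 0;0 0 0 0;0 0 0 0;0 0 10 0;0 0 20 0;0 0 30 0;0 0 30 0;0 0 30 0;0 0 30 0"}}

```text
clock: 46.7
position: [0.5797, -0.2172, 0.1833]
tool_rot: [3.141, -0.0, 2.707]
force: [-0.1, 0.3, -2.4]
grip_width: 0.0163
```

```bash
python3 to.py .5812 -.218 .1038 155.4
```

```text
46.7 [ 0.5797 -0.2172  0.1833] [ 3.1414 -0.0001  2.7069] q [ 0.7683  0.6721 -0.7785  1.6349  0.526   1.0558  0.9686] F [-0.0559  0.3131 -2.4292] M [-0.0347 -0.0127  0.0195] 0.016262316899212526
move [-1.7233 -0.0795 79.534 ] turn -0.00529767807051984
```

Emit:
{"method": "move_arm", "body": {"moves": "-1.7 0 10 -0.005;-1.7 0 22 -0.005;-1.7 0 34 -0.005;-1.7 0 46 -0.005;-1.7 0 58 -0.005;-1.7 0 66 -0.005;-1.7 0 72 -0.005;-1.7 0 76 -0.005;-1.7 0 79 -0.005;-1.7 0 79.5 -0.005"}}

```text
clock: 47.53
position: [0.5811, -0.2181, 0.1036]
tool_rot: [3.142, -0.0, 2.712]
force: [-0.3, 0.2, -3.6]
grip_width: 0.0168
```

```bash
python3 to.py .5812 -.218 .1034 155.4
```

```text
47.5333 [ 0.5811 -0.2181  0.1036] [ 3.1416 -0.0001  2.7118] q [ 0.7327  0.7677 -0.7221  1.6867  0.6116  0.9263  0.9101] F [-0.342   0.2294 -3.6302] M [-0.02    0.0356 -0.0212] 0.01683179168711342
move [-0.0733  0.1385  0.1522] turn -0.0004638141005202101
```

Emit:
{"method": "move_arm", "body": {"moves": "0 0 0.2 0;0 0 0.4 0;0 0 0.6 0;0 0 0.8 0;0 0 0.8 0;0 0 0.8 0;0 0 0.8 0;0 0 0.8 0;0 0 0.8 0;0 0 0.8 0"}}

```text
clock: 48.37
position: [0.5811, -0.2181, 0.103]
tool_rot: [3.142, -0.0, 2.712]
force: [-1.0, 0.1, -2.4]
grip_width: 0.0164
```

Emit:
{"method": "move_arm", "body": {"moves": "0 0 0 0;0 0 0 0;0 0 0 0;0 0 0 0;0 0 0 0;0 0 0 0;0 0 0 0;0 0 0 0;0 0 0 0;0 0 0 0", "grip": 1}}

```text
clock: 49.2
position: [0.5811, -0.2181, 0.103]
tool_rot: [3.142, 0.0, 2.712]
force: [0.9, 0.0, 1.1]
grip_width: 0.0855
```

Emit:
{"method": "move_arm", "body": {"moves": "0 0 -10 0;0 0 -30 0;0 0 -60 0;0 0 -90 0;0 0 -120 0;0 0 -140 0;0 0 -140 0;0 0 -140 0;0 0 -140 0;0 0 -140 0"}}

```text
clock: 50.03
position: [0.5807, -0.2181, 0.2423]
tool_rot: [-3.141, -0.001, 2.712]
force: [0.7, -0.4, -0.0]
grip_width: 0.0855
```

```bash
python3 - <<'E'
from h import *
p=bot.grab_frame("wrist");q=bot.grab_frame("side")
b=cv2.resize(q["frame"][120:290,180:380],(500,420),interpolation=cv2.INTER_CUBIC)
im=np.hstack([cv2.resize(p["frame"],(300,225)),np.zeros((225,0,3),np.uint8)])
im=np.hstack([np.vstack([im,np.zeros((195,300,3),np.uint8)]),b]);cv2.imwrite('pics/end.png',im[...,::-1])
t=bot.grab_frame("top")
for d in bot.pinpoint(t,"wrench_handle")[:1]: print(d["at"],atz(t,d["at"],.121))
E
```

```text
[381.3, 204.5] [ 0.57796873 -0.21330957  0.121     ]
```

View pics/end.png

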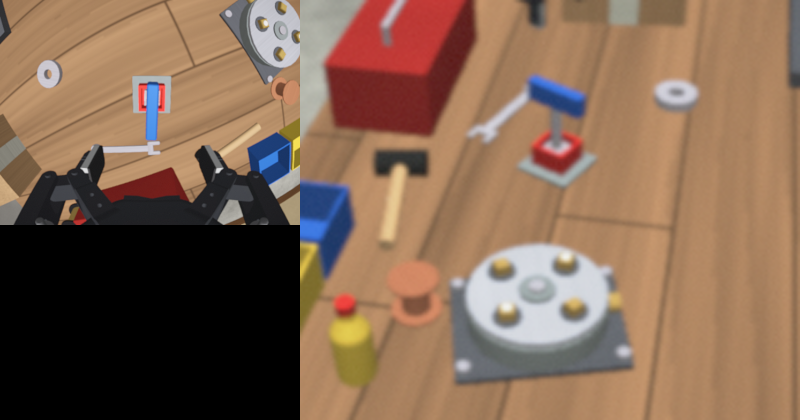

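```bash
python3 -c "
from workcell import bot
print(bot.job_done(), bot.observe()['clock'])"
```

```text
the job is handed in; nothing more can be done
the job is handed in; nothing more can be done
```

The job is handed in at about 50 s. All four screws are tightened to about 0.62 N m, and the wrench stands upright in its red stand with the gripper clear.

| Pass | Screw | Position (x, y) | Wrist Mz at last stop (N m) | Joint-7 torque at last stop (N m) | Final setting |
|---|---|---|---|---|---|
| 1 (nip) | Undotted, far | 0.595, 0.083 | 0.45 | 0.44 | as read |
| 1 (nip) | Undotted, near | 0.498, 0.135 | 0.45 | 0.44 | as read |
| 2 | Undotted, near | 0.498, 0.135 | 0.60 | 0.612 | plus 0.02 rad, not read again |
| 2 | Undotted, far (opposite) | 0.595, 0.083 | 0.59 | 0.596, still settling | plus 0.06 rad, not read again |
| 2 | Dotted | 0.521, 0.061 | 0.62 | 0.622 | as read |
| 2 | Dotted (opposite) | 0.573, 0.158 | 0.61 | 0.611 | plus 0.02 rad, not read again |

- **Second pass on the near screw:** I went straight on from its nip without lifting the wrench.
- **Unread final turns:** the small last turns on three screws should bring each to about 0.62 N m by the given stiffness, but I did not measure them.
- **Torque limit:** settled readings never passed 0.63 N m. Joint-7 motor torque rose higher while turning (up to about 1.1 N m) and fell as the arm settled. I took that as motor lag, because the wrist moment over the same readings averaged only 0.59 N m.
- **Last check:** the closing picture shows the wrench upright in its stand. The things near it and the gearbox that show in the picture look unmoved. I did not check everything on the bench against the first picture.

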